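# Bedside medicine reminder: silence it and show the evening tablets

### The job

The medicine reminder on the bedside table is sounding: press the big round button on top of the clock fully down and let it up again. Then show what to take: point straight down at the organiser's evening lid, the second lid from the end with the finger ring, holding the fingertips about 2 cm above its middle for two and a half seconds; after that point down in the same way at the tumbler, the cup without a handle, just above the middle of its mouth, and finish there, still pointing. Touch nothing but the clock and its button, and move or lift nothing.

Things in the scene. Friction and masses are not known exactly. Their poses are not given: they have to be found in the camera images.
- clock: white bedside clock, a fixed block 70 (x) x 125 (y) x 55 mm high with a dark display on its +x face (turned away from the robot) and one big round button in the middle of its top; it is stuck to the table. Origin: centre of its underside; z up
- stopper_top (a point): centre of the top face of the round push button (40 mm across, on a slightly wider grey collar) on the clock; pressed straight down; the point goes down with the button
- stopper (a joint): travel of the round button in m: 0 = up, 0.006 = fully down; a spring pushes it back up, about 5 N holds it fully down
- organiser: loose tablet organiser, a low bar 36 (x) x 140 (y) x 26 mm high, grey with four equal closed white lids in a row along y (each 34 x 30 mm, 34 mm apart, with a small tab on its -x edge), and a grey finger ring 38 mm across lying level at its +y end only. Origin: centre of the bar's underside (ring not counted); +y runs towards the ring, z up. It weighs about 120 g. It may lie turned any way
- evening_lid (a point): middle of the top face of the evening lid: the second lid counted from the finger ring, 17 mm from the organiser's middle towards the ring, 26 mm above the table; z up
- tumbler: loose white ceramic tumbler without handle, 72 mm across at the rim, 95 mm high, wall 4 mm, standing upright, empty. Origin: centre of its underside; z up
- tumbler_rim (a point): centre of the tumbler's mouth, level with its rim, 95 mm above the table; z up
- mug: loose white ceramic mug with a handle, 80 mm across, 90 mm high; a bystander. Origin: centre of its underside, handle at +y
- dispenser: loose white bottle with grey cap, 60 mm across, 150 mm high; a bystander. Origin: centre of its underside
- candle: loose amber glass candle jar with a wooden lid, 72 mm across, 82 mm high; a bystander. Origin: centre of its underside
- jar: loose small amber cream jar with white cap, 54 mm across, 48 mm high; a bystander. Origin: centre of its underside
- pillbottle: loose small amber tablet bottle with white cap, 44 mm across, 75 mm high; a bystander. Origin: centre of its underside
- remote: loose black remote control, 150 (x) x 44 (y) x 20 mm high; a bystander. Origin: centre of its underside
- case: loose blue spectacle case, 155 (x) x 57 (y) x 34 mm high; a bystander. Origin: centre of its underside
Not all that is in view belongs to the job. Several things look just like the organiser: the one meant starts farthest from the robot's base.

How it is judged:
By the outcome, as a careful person would: the job done as asked, in the order asked, and still so for the second after the job is handed in, with the robot touching nothing.
It also fails if it takes over 58 s, if anything falls off the work surface, if the arm or the gripper's body presses on something with over 40 N, if the wrist force passes 120 N, or if a joint passes its speed limit or range.

### The arm

A 6-joint arm with a two-finger parallel gripper is mounted at the origin on the work surface. World frame = base frame: x ahead of the robot, y to its left, z up, the work surface at z = 0. Lengths are in m, angles in rad, forces in N, time in s.
With the tool pointing down it reaches from about 0.35 to 0.975 m from the base axis. Payload 7.1 kg.
Tool frame: the origin (TCP) lies between the finger pads, 19 mm behind the fingertips; this is the grasp point; z points along the fingers, y is the line along which they close (so a half turn about z gives the same grasp; the last joint's range is limited). The gripper opens to 88 mm and grips with 3 to 60 N. Pads are 20 mm wide; open, the fingers measure 115 mm over their backs; the gripper's body (75 mm by 178 mm) begins 61 mm behind the grasp point.
Start: joints at [1.139, 0.423, 1.63, -0, 1.089, -0.019], TCP at [0.251, 0.572, 0.241] pointing down, gripper open.
Joint ranges: [-3, 3], [-0.9, 2.11], [0.09, 2.58], [-1.31, 4.45], [0.11, 2.69], [-2.54, 2.54]. Speed limits (rad/s): [2.39, 2.39, 3.01, 3.14, 3.14, 3.14].

### API

Orientations are given as a unit quaternion [w, x, y, z].
In Python, from station import move_pose, movel, movej, command_gripper, wait, inverse_kinematics, read_camera, camera_info, MotionError, job_done, get_time, get_joint_pos, get_qvel, get_effort, get_tcp_pos, get_ee_rot, get_ft_force, get_ft_torque, get_grip_width, get_finger_force gives the robot as it stands. Calls block until the motion is done:
- move_pose(position, orientation): joint-space move of the TCP to a pose.
- movel(position, frame=None, v=0.15, until_force=None): straight line of the TCP; frame=None keeps the orientation; v is the mean speed in m/s. With until_force (N) it stops when the force on the tool has changed by that much, and returns True; else False.
- movej(angles): joint-space move.
- command_gripper(opening): opening from 0.0 (shut) to 1.0 (fully open); the grip force is fixed at half the most; returns when the fingers have stopped.
- wait(seconds).
- inverse_kinematics(position, orientation): joint angles nearest the present ones, or None.
- read_camera(name): name is "scene" or "top" or "wrist"; returns the picture (384x512x3 uint8, red, green, blue); there is no depth.
- camera_info(name): a dict with "intrinsics" (3x3 intrinsics, pixels), "dist" ([k1, k2, p1, p2, k3] as OpenCV has them; the pictures are not rectified), "T" (4x4, takes a point from camera to world coordinates); the wrist camera has in their place "tool_from_camera" (4x4, takes a point from camera to tool coordinates, whose origin is the TCP and whose axes are the flange's). Camera axes: x right, y up, looking along -z (the intrinsics and any distortion apply to the point x, -y, -z); pixel columns grow to the right and rows downward; lengths in m; the calibration is good to about 2 mm. A picture is of the moment at which its call begins: read the wrist's pose just before it. camera_info takes no time and is no camera call.
A pose or a line that the arm cannot do raises MotionError and nothing moves.
- job_done(): hands the job in; it is judged then, once.
Readings, each from a call of its own:
- get_time(): time.
- get_joint_pos(): joint angles.
- get_qvel(): joint speeds.
- get_effort(): joint torques, N m.
- get_tcp_pos(): TCP position.
- get_ee_rot(): TCP orientation.
- get_ft_force(): force on the tool from outside, world axes, zero at the start.
- get_ft_torque(): the same for the moment, N m.
- get_grip_width(): opening from 0.0 (shut) to 1.0 (fully open).
- get_finger_force(): force on a finger pad.
Only numpy, scipy, OpenCV 4.12 (cv2) and the standard library are available. Lean on these libraries where they do the work, as an engineer would, in place of code of your own. Each camera call takes 0.05 s, during which the arm holds its last target. There are 200 camera calls.

## Working session

There is one attempt and no reset: what is moved stays moved. The work goes in short steps, each a Python script; the robot and the scene stay as the last script left them, time stands still between calls to the robot, and variables do not carry over. Pictures are saved under pics/ and viewed, at most 10 in all, crops included, and the job is handed in when it is done.

```bash
mkdir -p pics; cat > h.py <<'E'
import numpy as np, cv2
from station import *
def ray(name,uv,z,T=None):
    i=camera_info(name); T=np.array(i["T"]) if T is None else T
    p=cv2.undistortPoints(np.array([[uv]],float),np.array(i["intrinsics"],float),np.array(i["dist"],float))[0,0]
    d=T[:3,:3]@np.array([p[0],-p[1],-1]); o=T[:3,3]
    return o+d*(z-o[2])/d[2]
def snap(name,f,s=1):
    a=read_camera(name)[:,:,::-1]; cv2.imwrite('pics/raw_'+f,a)
    cv2.imwrite('pics/'+f,cv2.resize(a,None,fx=s,fy=s,interpolation=cv2.INTER_CUBIC))
E
python3 - <<'E'
from h import *
snap('top','top.png',1.56);snap('scene','scene.png',1.56)
for n in('top','scene'): print(camera_info(n))
print(get_ee_rot(),get_grip_width(),get_time())
E
```

```text
{'intrinsics': array([[456.9798804 ,   0.        , 256.22035362],
       [  0.        , 456.9798804 , 197.83416635],
       [  0.        ,   0.        ,   1.        ]]), 'dist': array([0.0090641, 0.       , 0.       , 0.       , 0.       ]), 'T': array([[ 0.01869378,  0.99058008, -0.13565264,  0.29975592],
       [-0.9996282 ,  0.01582369, -0.02220525, -0.00530951],
       [-0.01984955,  0.13601731,  0.99050759,  1.36365871],
       [ 0.        ,  0.        ,  0.        ,  1.        ]])}
{'intrinsics': array([[375.70873896,   0.        , 260.90315906],
       [  0.        , 375.70873896, 195.32779557],
       [  0.        ,   0.        ,   1.        ]]), 'dist': array([0.01371481, 0.        , 0.        , 0.        , 0.        ]), 'T': array([[-0.79932958, -0.50878848,  0.31969753,  0.81372476],
       [ 0.60087551, -0.68083288,  0.418826  ,  0.41650814],
       [ 0.00456675,  0.52687842,  0.84992839,  0.94433117],
       [ 0.        ,  0.        ,  0.        ,  1.        ]])}
[-1.50249453e-04  2.04914058e-01  9.78779724e-01 -6.76544742e-04] 1.0008633335004788 0.1
```

View pics/top.png

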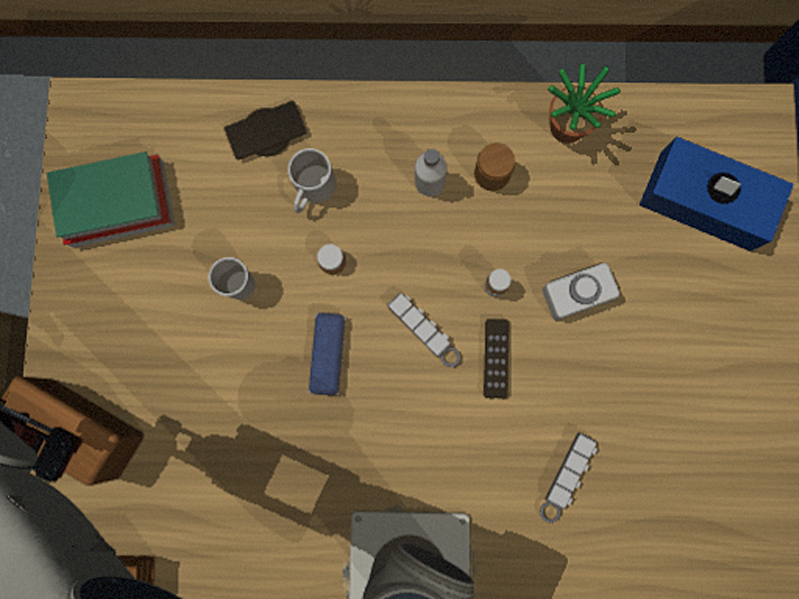

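View pics/scene.png

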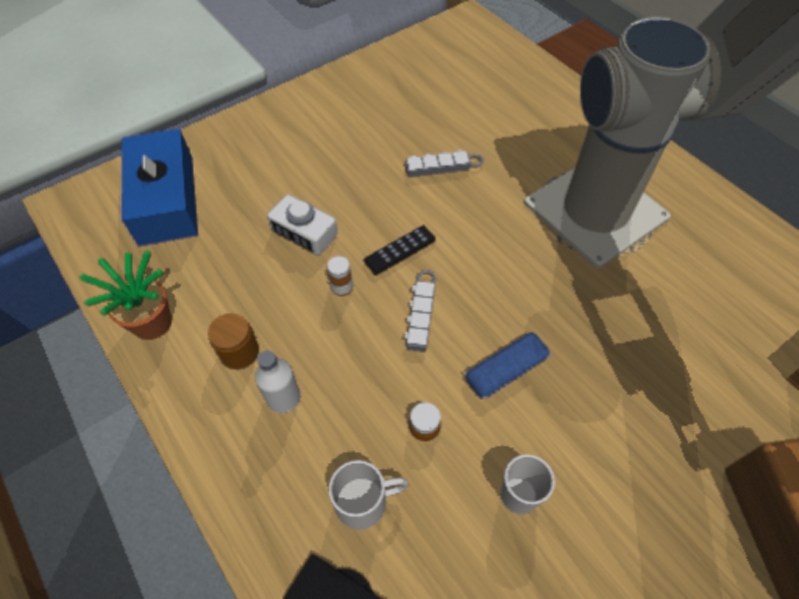

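The top view shows the clock at about (583,290) and the tumbler, which has no handle, at (230,275). Organiser A is at (425,328) with its ring at (452,357), and a nearer organiser B is at (570,477). Next I'll enlarge the targets.

```bash
python3 - <<'E'
from h import *
a=cv2.imread('pics/raw_top.png')
# crops x5: organiser, clock, tumbler (each 80x60 px -> 400x300)
R=[(240,180),(335,155),(120,150)]
t=[cv2.resize(a[y:y+60,x:x+80],None,fx=5,fy=5,interpolation=cv2.INTER_CUBIC) for x,y in R]
b=cv2.imread('pics/raw_scene.png')
t.append(cv2.resize(b[280:340,300:380],None,fx=5,fy=5,interpolation=cv2.INTER_CUBIC))
cv2.imwrite('pics/crops.png',np.vstack([np.hstack(t[:2]),np.hstack(t[2:])]))
E
```

```text
(no output)
```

View pics/crops.png

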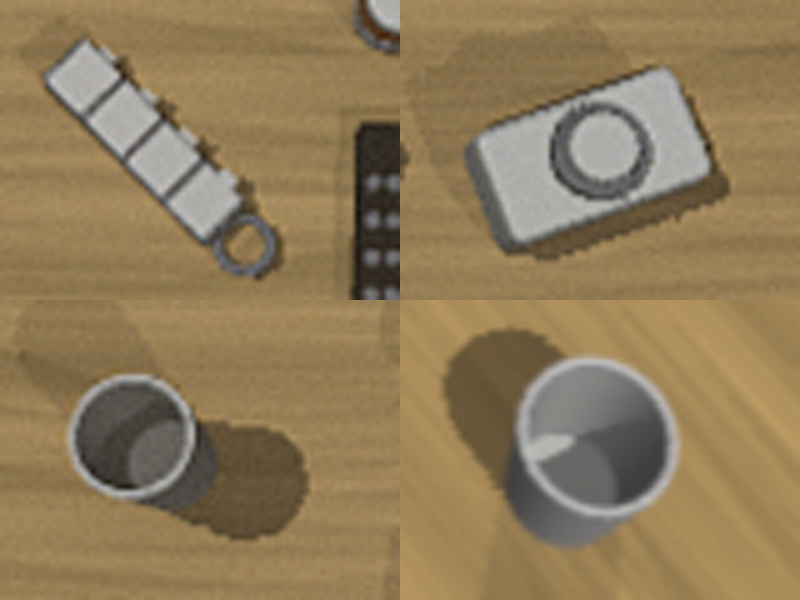

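The crops give the evening lid at crop (164,160), the button's top face at (207,145), and the tumbler mouth at (132,136) in the top view and (198,137) in the scene view. Now I'll convert these to positions and check one view against the other.

```bash
python3 - <<'E'
from h import *
c=lambda x,y,u,v:(x+(u+.5)/5-.5,y+(v+.5)/5-.5)
f=lambda u,v:((u+.5)/1.56-.5,(v+.5)/1.56-.5)
def pr(n,*a): print(n,*[np.round(x,4) for x in a])
def tri(n,ut,us):
    A=[];b=[]
    for nm,uv in(('top',ut),('scene',us)):
        p0=ray(nm,uv,0);d=ray(nm,uv,.1)-p0;d/=np.linalg.norm(d);M=np.eye(3)-np.outer(d,d);A.append(M);b.append(M@p0)
    pr(n,np.linalg.lstsq(np.vstack(A),np.hstack(b),rcond=None)[0])
for k,p in enumerate([(206,201),(164,160),(125,118),(84,78)]): pr('lid%d'%(k+1),ray('top',c(240,180,*p),.026))
pr('ring',ray('top',c(240,180,246,244),.02))
pr('lid2 scene',ray('scene',f(423,304),.026))
tri('rim',c(120,150,132,136),c(300,280,198,137));pr('rim@.095',ray('top',c(120,150,132,136),.095),ray('scene',c(300,280,198,137),.095))
tri('button',c(335,155,207,145),f(299,209))
for p in[(70,145),(262,68),(310,168),(110,245)]: pr('clock corner',ray('top',c(335,155,*p),.055))
for n,p in dict(remote=(497,358),pillb=(499,281),jar=(330,257),case=(327,353),cand=(495,164),mug=(310,172),B=(570,477)).items(): pr(n,ray('top',f(*p),.04))
E
```

```text
lid1 [ 0.4191 -0.0486  0.026 ]
lid2 [ 0.4429 -0.0237  0.026 ]
lid3 [ 4.674e-01 -3.000e-04  2.600e-02]
lid4 [0.4908 0.0243 0.026 ]
ring [ 0.3947 -0.0726  0.02  ]
lid2 scene [ 0.4438 -0.0204  0.026 ]
rim [0.5293 0.3382 0.0901]
rim@.095 [0.5286 0.3365 0.095 ] [0.5307 0.3389 0.095 ]
button [ 0.5225 -0.3165  0.0711]
clock corner [ 0.5248 -0.2423  0.055 ]
clock corner [ 0.5717 -0.3534  0.055 ]
clock corner [ 0.5134 -0.3797  0.055 ]
clock corner [ 0.4669 -0.2646  0.055 ]
remote [ 0.3922 -0.157   0.04  ]
pillb [ 0.5369 -0.1607  0.04  ]
jar [0.5783 0.159  0.04  ]
case [0.396  0.1587 0.04  ]
cand [ 0.765 -0.153  0.04 ]
mug [0.7448 0.203  0.04  ]
B [ 0.1796 -0.2884  0.04  ]
```

```bash
cat >> h.py <<'E'
from scipy.spatial.transform import Rotation as Ro
def down(x,y):  # tool straight down, yaw following the base joint (joint 6 near 0)
    az=np.arctan2(y,x); s=Ro.from_quat([.2049,.9788,0,0])
    q=(Ro.from_euler('z',az-np.arctan2(.572,.251))*s).as_quat(); return q[[3,0,1,2]]/np.linalg.norm(q)
def wT(p,q):
    T=np.eye(4);T[:3,:3]=Ro.from_quat(np.array(q)[[1,2,3,0]]).as_matrix();T[:3,3]=p
    return T@np.array(camera_info('wrist')["tool_from_camera"])
E
python3 - <<'E'
from h import *
command_gripper(0.0)
move_pose([.521,-.314,.22],down(.521,-.314))
p,q=get_tcp_pos(),get_ee_rot(); T=wT(p,q)
np.save('T1.npy',T); snap('wrist','w1.png',1.56); print(p,q,get_time(),get_joint_pos(),get_ft_force())
E
```

```text
[ 0.52136733 -0.31338092  0.2199965 ] [-3.28859084e-05  8.70228936e-01  4.92647537e-01  4.48305655e-05] 4.7333 [-5.60869871e-01  4.23350066e-01  1.68493196e+00  7.26316455e-05
  1.03327655e+00 -2.03787574e-02] [ 0.04152733 -0.49013862 -0.08098542]
```

View pics/w1.png

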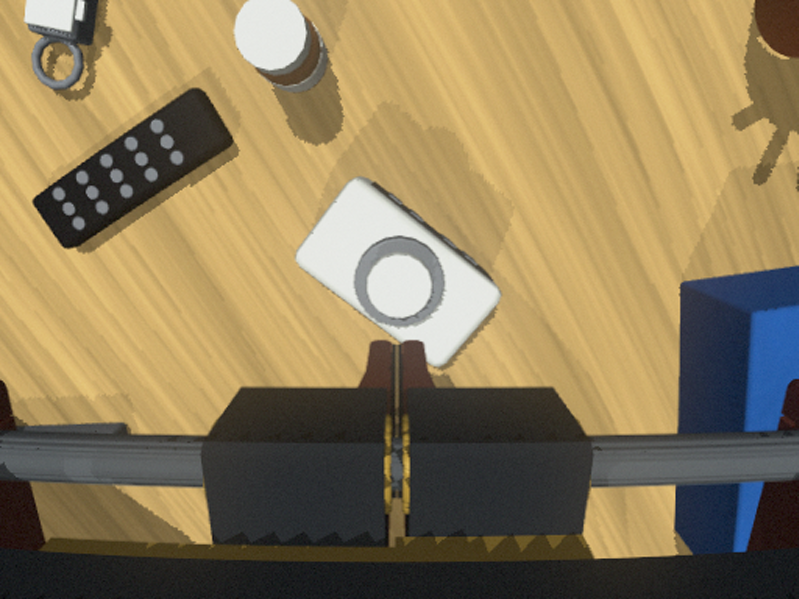

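The wrist view shows the button's top face centred at (400,286), inside its grey collar at (399,281). I'll measure it, then press with the force and height logged.

```bash
python3 - <<'E'
from h import *
T=np.load('T1.npy');f=lambda u,v:((u+.5)/1.56-.5,(v+.5)/1.56-.5)
for z in(.065,.07,.075): print(z,ray('wrist',f(400,286),z,T))
print(ray('wrist',f(399,281),.058,T), ray('wrist',f(363,286),.07,T)-ray('wrist',f(437,286),.07,T))
E
```

```text
0.065 [ 0.5231353  -0.31523411  0.065     ]
0.07 [ 0.52371793 -0.31419373  0.07      ]
0.075 [ 0.52430057 -0.31315335  0.075     ]
[ 0.52343625 -0.31359893  0.058     ] [-0.03837381  0.02302458  0.        ]
```

```bash
python3 - <<'E'
from h import *
x,y=.5232,-.3150
movel([x,y,.110],v=.15)
f0=np.array(get_ft_force())
c=movel([x,y,.070],v=.02,until_force=1.5); z1=get_tcp_pos()[2]
print('contact',c,z1-.019,np.array(get_ft_force())-f0,get_time())
if c:
    b=movel([x,y,z1-.012],v=.015,until_force=12)
    p=get_tcp_pos(); print('bottom',b,p,p[2]-.019,np.array(get_ft_force())-f0)
    wait(.3); print(get_tcp_pos()[2]-.019,np.array(get_ft_force())-f0)
E
```

```text
contact True 0.07493722722917608 [-0.26511689  0.26953278  3.14480565] 6.5917
bottom True [ 0.52317643 -0.31495332  0.09003037] 0.07103037146076417 [-2.70201121  0.97159787  7.53624619]
0.07103448252193949 [-2.73065453  1.02416482  7.71955419]
```

```bash
python3 - <<'E'
from h import *
x,y,z=get_tcp_pos()
for k in range(6):
    z-=.0005; s=movel([x,y,z],v=.01,until_force=15); f=get_ft_force(); print(get_tcp_pos()[2]-.019,f,s)
    if f[2]>18: break
wait(.3); print(get_tcp_pos()-[0,0,.019],get_ft_force(),get_time())
E
```

```text
0.07102008531409039 [-0.52382326  0.59795558  8.39902742] False
0.07091714233550138 [-2.38432351  1.61658008 10.83336883] False
0.0708479155341143 [-3.50218361  2.70076817 15.63365078] False
0.0707563642159064 [-3.48378072  3.53481075 19.17397756] False
[ 0.5231893  -0.31499725  0.07075713] [-4.8668559   3.25275053 19.4284473 ] 8.6583
```

The force now climbs steeply with no further travel, so the button has bottomed out at 0.071. Next I'll release it and go to the lid at height for a check.

```bash
python3 - <<'E'
from h import *
x,y,z=get_tcp_pos()
movel([x,y,.2],v=.12)
print(get_ft_force())
lx,ly=.443,-.0225
move_pose([lx,ly,.19],down(lx,ly))
p,q=get_tcp_pos(),get_ee_rot(); np.save('T2.npy',wT(p,q)); snap('wrist','w2.png',1.56); print(p,q,get_time())
E
```

```text
[ 0.34338114 -0.05315874 -0.00128568]
[ 0.44393403 -0.023082    0.19020133] [4.42167931e-04 7.24849709e-01 6.88906833e-01 2.80218826e-04] 10.95
```

View pics/w2.png

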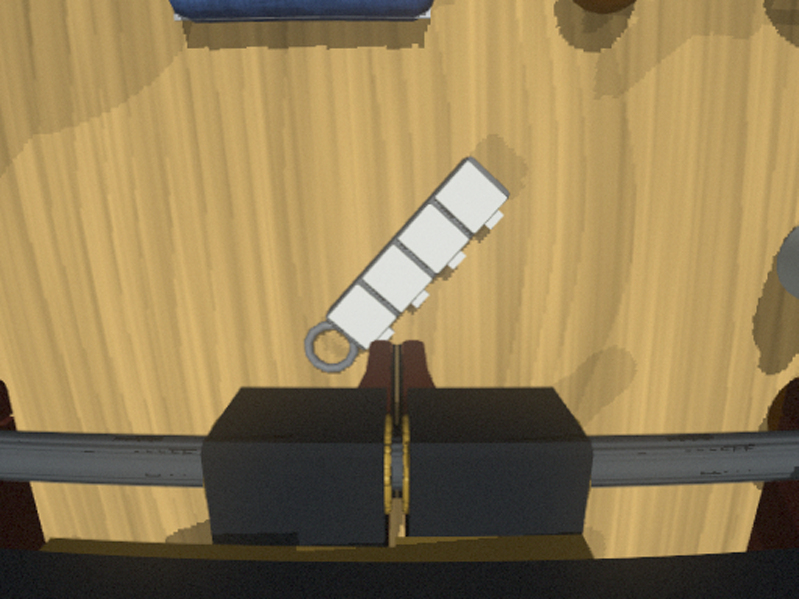

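The wrist view shows the evening lid, second from the ring, centred at (397,279); lid 1 is at (361,316) and lid 3 at (435,238). I'll point there, hold, then look at the tumbler from above.

```bash
python3 - <<'E'
from h import *
T=np.load('T2.npy');f=lambda u,v:((u+.5)/1.56-.5,(v+.5)/1.56-.5)
L=[ray('wrist',f(*p),.026,T) for p in[(361,316),(397,279),(435,238),(471,196)]]
print(np.round(L,4)); c=(L[1]+L[0]/2+L[2]/2)/2
c=c*.6+np.array([.4432,-.0228,.026])*.4   # blend with the fixed-camera fix
print(c)
assert np.hypot(c[0]-.443,c[1]+.0225)<.006
movel([c[0],c[1],.065],v=.1); wait(.3); print(get_tcp_pos()); wait(2.8); print(get_tcp_pos(),get_ft_force(),get_time())
movel([c[0],c[1],.2],v=.15)
x,y=.5296,.3377
move_pose([x,y,.22],down(x,y))
p,q=get_tcp_pos(),get_ee_rot(); np.save('T3.npy',wT(p,q)); snap('wrist','w3.png',1.56); print(p,q,get_time())
E
```

```text
[[ 0.421  -0.045   0.026 ]
 [ 0.4454 -0.0218  0.026 ]
 [ 0.4702  0.0029  0.026 ]
 [ 0.4929  0.0275  0.026 ]]
[ 0.4445678  -0.02198799  0.026     ]
[ 0.44476339 -0.02198555  0.06530134]
[ 0.44458623 -0.02198552  0.06499832] [0.1899134  0.06076107 0.14383004] 15.45
[0.52958179 0.33650775 0.21966884] [-1.13267788e-04  4.81010671e-01  8.76714589e-01 -5.00093146e-04] 17.9333
```

View pics/w3.png

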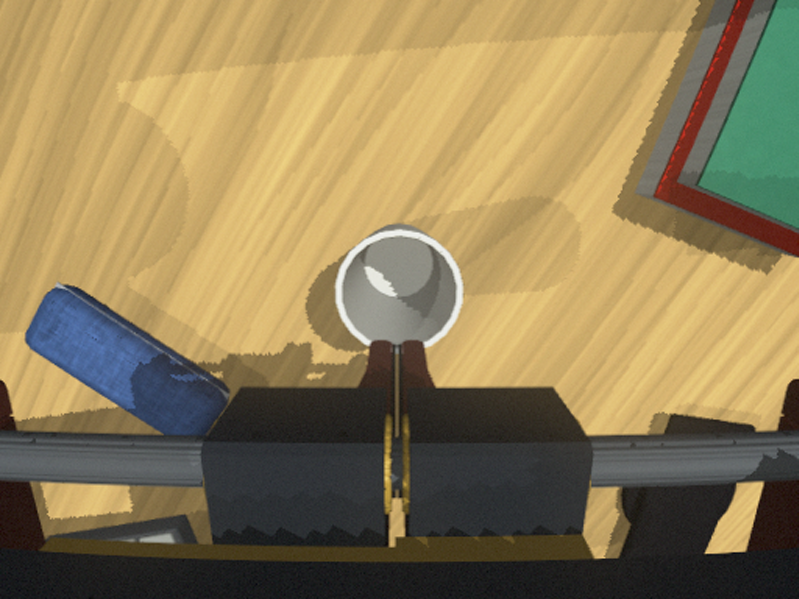

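The wrist view shows the tumbler rim spanning columns 335 to 464 with its top at row 229, so the mouth centre is at about (399.5,293.5). I'll measure it and go down to point.

```bash
python3 - <<'E'
from h import *
T=np.load('T3.npy');f=lambda u,v:((u+.5)/1.56-.5,(v+.5)/1.56-.5)
r=ray('wrist',f(399.5,293.5),.095,T)
print(r,np.linalg.norm(ray('wrist',f(335,293.5),.095,T)-ray('wrist',f(464,293.5),.095,T)))
c=r*.6+np.array([.5296,.3377,.095])*.4; print(c)
assert np.hypot(c[0]-.5296,c[1]-.3377)<.006
movel([c[0],c[1],.132],v=.08); wait(3); print(get_tcp_pos(),get_ft_force(),get_time())
snap('scene','end.png',1.56)
E
```

```text
[0.53134997 0.33905956 0.095     ] 0.07159870070896307
[0.53064998 0.33851574 0.095     ]
[0.53063946 0.33852556 0.13201663] [-0.10311541 -0.27581869  0.84796873] 22.1833
```

View pics/end.png

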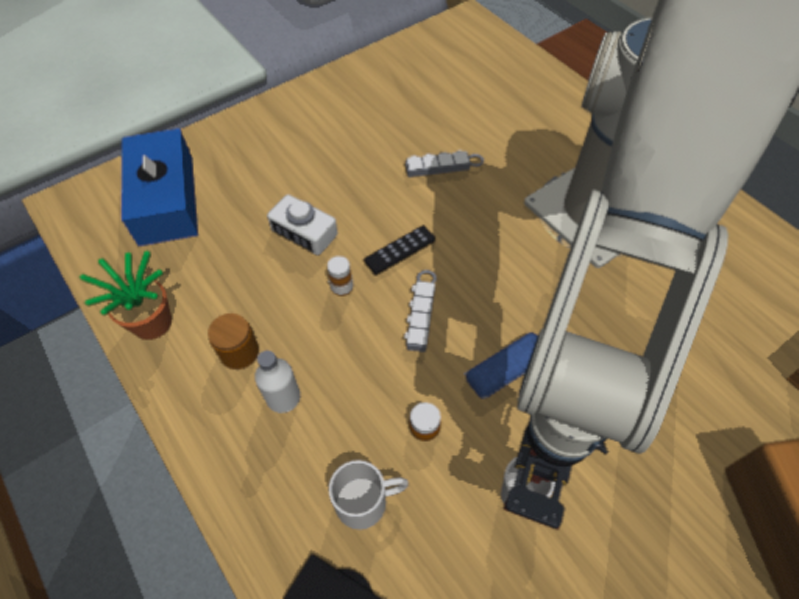

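The final scene view shows everything still in place, the button at (299,209) back up, and the gripper over the tumbler at about (540,485).

```bash
python3 -c "
from station import *
print(job_done())"
```

```text
the job is handed in; nothing more can be done
None
```

I pressed the clock button fully down and let it up, held the fingertips 2 cm above the evening lid for about 3 s, and handed the job in with the arm still pointing about 2 cm above the middle of the tumbler's mouth; it took 22 s and nothing else looks moved in the final picture.

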